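Load the coffee carrier and lift it level

ROBOT

A 6-joint arm with a two-finger parallel gripper is mounted at the origin on the work surface. World frame = base frame: x ahead of the robot, y to its left, z up, the work surface at z = 0. Lengths are in mm, angles in rad, forces in N, time in s.
With the tool pointing down it reaches from about 300 to 775 mm from the base axis. Payload 14.6 kg.
Tool frame: the origin (TCP) lies on the centre line of the jaws, within the pads' length; the fingertips stand 19 mm ahead of it and the grasp point (between the pads) is the TCP (bot.tip_reach is the distance from the TCP to the fingertips, in mm); z points along the fingers, y is the line along which they close (so a half turn about z gives the same grasp; the last joint's range is limited). The gripper opens to 85 mm and grips with 20 to 120 N. Pads are 22 mm wide; open, the fingers measure 114 mm over their backs; the gripper's body (76 mm by 85 mm) begins 54 mm behind the grasp point. The pads swing forward as they close: fully open they stand 13 mm farther back than shut.
Start: joints at [1.135, 0.3, 1.521, -0, 1.321, -0.067], TCP at [198.27, 513.009, 215.381] pointing down, gripper open.
Joint ranges: [-3.03, 3.03], [-0.79, 2.21], [0.23, 2.52], [-1.04, 4.18], [0, 3.07], [-2.55, 2.55]. Speed limits (rad/s): [2.22, 2.22, 2.57, 3.14, 3.14, 3.14].

INTERFACE

Orientations are given as a unit quaternion [w, x, y, z].
In Python, from rig import bot gives the robot as it stands. Calls block until the motion is done:
- bot.move_to(position, orientation): joint-space move of the TCP to a pose.
- bot.servo_line(position, attitude=None, speed=150, until_force=None): straight line of the TCP; attitude=None keeps the orientation; speed is the mean speed in mm/s. With until_force (N) it stops when the force on the tool has changed by that much, and returns True; else False.
- bot.move_joints(angles): joint-space move.
- bot.move_gripper(opening, grip_force=None): finger opening in mm; grip_force is the grip in N (None keeps the last); returns when the fingers have stopped.
- bot.dwell(seconds).
- bot.ik(position, orientation): joint angles nearest the present ones, or None.
- bot.read_state(): the state.
- bot.read_camera(name): name is "scene" or "top"; returns a dict with "image" (480x640x3 uint8, blue, green, red), "depth" (480x640 float32, mm along the optical axis (not along the pixel's ray), 0 where there is no reading), "fovy" (degrees; the focal length in pixels is half the picture's height over the tangent of half this angle, whatever the lens; pixels are square), "cx", "cy" (the principal point, pixels), "k1" (the pictures are not rectified: a ray, as slopes to the right and down, at radius r is drawn at 1 + k1 r^2 times it, then the intrinsics apply), "eye" and "attitude" of the camera in the world. Camera axes: x right, y down, z forward; pixel columns grow to the right and rows downward; lengths in mm; the calibration is good to about 2 mm. A picture is of the moment at which its call begins.
A pose or a line that the arm cannot do raises bot.MotionError and nothing moves.
- bot.finish_job(): hands the job in; it is judged then, once.
The state is a dict: "clock": time; "joint_positions": joint angles; "qvel": joint speeds; "effort": joint torques, N m; "ee_pos": TCP position; "tool_rot": TCP orientation; "ft_force": force on the tool from outside, world axes, zero at the start; "moment": the same for the moment, N m; "grip_width": finger opening in mm; "grip_force": force on a finger pad.
Only numpy, scipy, OpenCV 4.12 (cv2) and the standard library are available. Lean on these libraries where they do the work, as an engineer would, in place of code of your own. Each camera call takes 0.05 s, during which the arm holds its last target. There are 200 camera calls.

TASK

Stand the lone cup from the counter upright in the empty ring of the two-cup coffee carrier and let go of it. Then take the carrier by its handle, lift it about 15 cm clear of the counter and keep it level and still, with both cups standing in their rings; finish while holding it there. Tip neither cup and leave everything else on the counter where it is.

Things in the scene. Friction and masses are not known exactly. Their poses are not given: they have to be found in the camera images.
- carrier: two-cup carrier, any yaw, about 350 g empty: aluminium plate 130 (x) x 220 (y) mm, 5 mm thick, flat on the counter, an arch with a grip along x over its middle, a cup ring at either side of the arch: y = +70 mm (taken) and y = -70 mm (empty). Origin at the centre of its underside, z up
- carrier_handle (a point): centre of the carrier's grip, 109 mm above the carrier's underside, axes as the carrier's: a flat-sided wooden bar 120 mm long (x), 12 mm thick (y), 18 mm high (z), top at 118 mm; open space below it down to the plate; uprights 8 mm wide at x = +-56 mm
- ring_empty (a point): centre of the empty ring on the carrier, on the plate's upper face (5 mm above the carrier's underside), where a cup's foot goes; ring 74 mm outside, 68 mm inside, 15 mm high; axes as the carrier handle's
- ring_taken (a point): centre of the other ring on the carrier, same sizes, in which a cup already stands
- cup_out_mid (a point): the lone cup on the open counter, to be loaded: handleless ceramic tumbler, round, 72 mm high, 54 mm across at the foot and 60 mm at the mouth, open top, 3 mm wall, about 150 g; this point is its centre, 36 mm above its foot, z up along its axis
- cup_in_mid (a point): the same kind of cup, already standing in the carrier's other ring: handleless ceramic tumbler, round, 72 mm high, 54 mm across at the foot and 60 mm at the mouth, open top, 3 mm wall, about 150 g; this point is its centre, 36 mm above its foot, z up along its axis
- coffee_pot: bystander: aluminium coffee pot with black side handle, 160 mm high, about 105 mm across; origin under its centre
- saucer: bystander: white ceramic saucer, 120 mm across, 16 mm high; origin under its centre
- can_opener: bystander: steel can opener lying flat, about 145 mm long along x, 30 mm wide, 25 mm high; origin under its middle
- spring_clip: bystander: small clothespin-style spring clip lying flat, 75 mm long along x, 18 mm wide, 13 mm high; origin under its middle
- tin: bystander: closed tin can, 74 mm across, 100 mm high; origin under its centre
- basins: bystander, does not move: two stacked plastic basins, pink in blue, with a spring clip on the rim, about 320 mm across, 185 mm high at the clip; origin under their centre
Not all that is in view belongs to the job. Leave any green or yellow look-alike of the part that bears cup_in_mid alone.

How it is judged (in metres and radians):
On the way, in this order (a step that is already met when the one before it is completed fails the run):
1. the lone cup stands released in the empty ring, the carrier still on the counter (horizontal distance between cup_out_mid and ring_empty below 0.009 m and z of cup_out_mid in the frame of ring_empty between 0.032 and 0.04 m and angle between each of cup_out_mid, cup_in_mid's own z axis and vertical below 0.15 rad and horizontal distance between cup_in_mid and ring_taken below 0.009 m and z of cup_in_mid in the frame of ring_taken between 0.032 and 0.04 m and contact force between each of cup_out, cup_in and the fingers below 0.2 N and height (world z) of carrier_handle below 0.119 m), for 0.2 s.
2. the carrier is held level in the air by its handle, both cups in their rings (height (world z) of carrier_handle between 0.209 and 0.309 m and angle between carrier_handle's own z axis and vertical below 0.12 rad and contact force between carrier and the fingers above 1 N and distance between the grasp point and carrier_handle below 0.065 m and horizontal distance between cup_out_mid and ring_empty below 0.009 m and z of cup_out_mid in the frame of ring_empty between 0.032 and 0.04 m and angle between each of cup_out_mid, cup_in_mid's own z axis and vertical below 0.15 rad and horizontal distance between cup_in_mid and ring_taken below 0.009 m and z of cup_in_mid in the frame of ring_taken between 0.032 and 0.04 m), for 0.5 s.
At the end, for the whole second after the job is handed in: Only the gripper holds the carrier, by its grip (within 65 mm of its centre), 10 to 20 cm clear of the counter, tilt under 0.12 rad, under 30 mm/s and 0.15 rad/s; both cups stand in their rings (within 9 mm of centre, foot within 4 mm of the plate, tilt under 0.15 rad), untouched by the fingers (all of step 2 and contact force between each of cup_out, cup_in and the fingers below 0.2 N and linear speed of carrier below 0.03 m/s and angular speed of carrier below 0.15 rad/s and contact force between carrier and basins below 0.1 N and contact force between carrier and coffee_pot below 0.1 N and contact force between carrier and tin below 0.1 N); the arm keeps its last pose, push and grip.
It fails at once if a cup is tipped over (more than 0.5 rad) (angle between any of cup_out_mid, cup_in_mid's own z axis and vertical above 0.5 rad).
It fails at once if a bystander is moved by more than 25 mm (distance of any of coffee_pot, saucer, can_opener, spring_clip, tin from where it was at the start of the episode above 0.025 m).
It fails at once if the basins are pushed (more than 5 N) (contact force between basins and the arm above 5 N).
It also fails if it takes over 58 s, if anything falls off the work surface, if the arm or the gripper's body presses on something with over 40 N, if the wrist force passes 120 N, or if a joint passes its speed limit or range.

## Working session

There is one attempt and no reset: what is moved stays moved. The work goes in short steps, each a Python script; the robot and the scene stay as the last script left them, time stands still between calls to the robot, and variables do not carry over. Pictures are saved under pics/ and viewed, at most 10 in all, crops included, and the job is handed in when it is done.

```bash
mkdir -p pics; cat > h.py <<'E'
import numpy as np, cv2
from rig import bot
from scipy.spatial.transform import Rotation as R
def rot(q): return R.from_quat([q[1],q[2],q[3],q[0]]).as_matrix()
def rays(c,uv):
    f=240/np.tan(np.radians(c["fovy"])/2)
    K=np.array([[f,0,c["cx"]],[0,f,c["cy"]],[0,0,1]],float)
    s=cv2.undistortPoints(np.float64(uv).reshape(-1,1,2),K,np.array([c["k1"],0,0,0],float)).reshape(-1,2)
    return np.c_[s,np.ones(len(s))]
def world(c,uv,d): # depth
    return np.array(c["eye"])+(rays(c,uv)*np.reshape(d,(-1,1)))@rot(c["attitude"]).T
def onplane(c,uv,z):
    r=rays(c,uv)@rot(c["attitude"]).T; e=np.array(c["eye"])
    return e+r*((z-e[2])/r[:,2:3])
def cloud(c):
    v,u=np.mgrid[:480,:640]
    return world(c,np.c_[u.ravel(),v.ravel()],c["depth"].ravel()).reshape(480,640,3)
def down(yaw): # tool z down; tool y at world angle yaw
    y=np.array([np.cos(yaw),np.sin(yaw),0]);z=np.array([0,0,-1.]);x=np.cross(y,z)
    q=R.from_matrix(np.c_[x,y,z]).as_quat(); return [q[3],q[0],q[1],q[2]]
E
python3 - <<'E'
from h import *
for n in("scene","top"):
    c=bot.read_camera(n); np.save(f"{n}.npy",c,allow_pickle=True); cv2.imwrite(f"pics/{n}0.png",c["image"])
    print(n,c["eye"],c["attitude"],c["fovy"],c["k1"],(c["depth"]>0).mean())
s=bot.read_state();print(s["clock"],s["tool_rot"],rot(s["tool_rot"]))
E
```

```text
scene [1271.94398297   37.35759804  939.8968868 ] [-0.23137218  0.61545195  0.70779163 -0.25829599] 51.25803198452634 0.02638897156984106 0.9958723958333333
top [ 384.88983693  -41.73359173 1143.93307306] [-0.07123442  0.70452672 -0.70332778  0.06243234] 54.520244419143474 -0.09742089688501894 0.996044921875
0.1 [-1.27235584e-04  1.83365950e-01  9.83044579e-01 -5.17413042e-04] [[-9.32753825e-01  3.60513674e-01 -4.39908370e-04]
 [ 3.60513937e-01  9.32753322e-01 -9.70618826e-04]
 [ 6.04046345e-05 -1.06394152e-03 -9.99999432e-01]]
```

View pics/scene0.png

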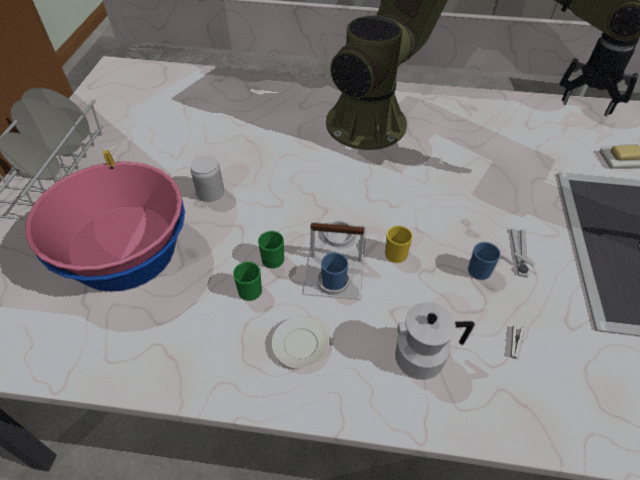

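View pics/top0.png

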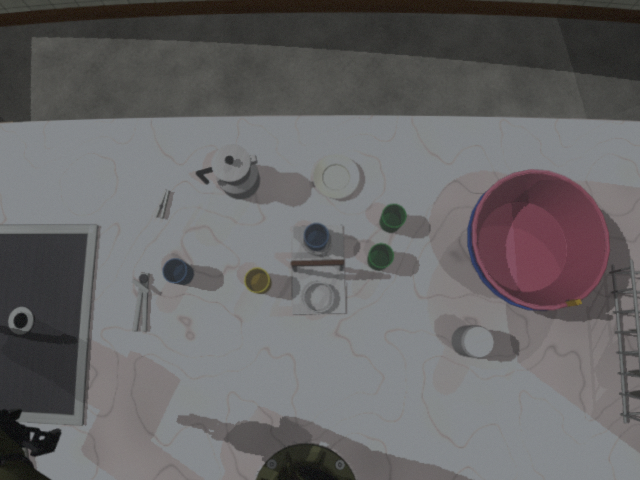

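The scene view shows the lone blue cup at (484,260), and the carrier with a brown grip at (337,228). A blue cup stands in the carrier's near ring at (334,270), and the empty ring is at (340,233).

In the top view the candidates for the lone cup are:
- blue at (178,271)
- yellow at (257,280)
- green at (393,217) and (380,257)
- blue at (316,236), which is already in the carrier

The lone cup is blue (178,271): it is the same kind as the cup in the carrier and the only blue one standing free. Next I measure it and confirm it in an enlarged crop.

```bash
cat > meas.py <<'E'
from h import *
def circ(P):
    A=np.c_[2*P[:,:2],np.ones(len(P))]; s=np.linalg.lstsq(A,(P[:,:2]**2).sum(1),rcond=None)[0]
    return s[:2],np.sqrt(s[2]+s[:2]@s[:2])
def rimfit(P):
    for _ in range(4):
        o,r=circ(P); e=np.abs(np.hypot(*(P[:,:2]-o).T)-r); P=P[e<max(2.,1.5*np.median(e))]
    return o,r,len(P)
def blobs(c,lo,hi,amin=60):
    m=cv2.inRange(cv2.cvtColor(c["image"],cv2.COLOR_BGR2HSV),lo,hi)
    n,l,st,ce=cv2.connectedComponentsWithStats(cv2.morphologyEx(m,cv2.MORPH_CLOSE,np.ones((3,3))))
    return [(l==i,ce[i],st[i,4]) for i in range(1,n) if st[i,4]>amin]
def run(cs):
    for n,c in cs.items():
        W=cloud(c); print("==",n)
        for m,ce,a in blobs(c,(95,90,30),(125,255,255)):
            if a>1500: continue
            P=W[m]; P=P[P[:,2]>20]; zt=np.percentile(P[:,2],97)if len(P) else 0
            T=P[P[:,2]>zt-4]
            if len(T)>8: print("blue",ce.round(),a,"ztop",zt.round(1),"rim",rimfit(T))
        for m,ce,a in blobs(c,(0,60,20),(18,255,200)):
            P=W[m];P=P[(P[:,2]>105)&(P[:,2]<130)&(P[:,0]>250)&(np.abs(P[:,1])<200)]
            if len(P)>30:
                zt=np.percentile(P[:,2],90);T=P[P[:,2]>zt-4]
                r=cv2.minAreaRect(np.float32(T[:,:2]));bx=cv2.boxPoints(r)
                vx=cv2.fitLine(np.float32(T[:,:2]),cv2.DIST_HUBER,0,.01,.01).ravel()
                print("grip",ce.round(),a,"ztop",zt.round(1),"rect",r,"dir deg",np.degrees(np.arctan2(vx[1],vx[0])).round(2),"mid",vx[2:])
if __name__=="__main__":
    cs={n:np.load(n+".npy",allow_pickle=True).item() for n in("scene","top")}
    run(cs)
    for n,c in cs.items():
        u,v=(340,233) if n=="scene" else (321,297)
        W=cloud(c)[v-30:v+30,u-35:u+35].reshape(-1,3); P=W[(W[:,2]>14)&(W[:,2]<26)&(W[:,0]<520)]
        print(n,"ring",len(P),P.mean(0) if len(P) else 0, rimfit(P) if len(P)>8 else 0)
        W=cloud(c); B=W.reshape(-1,3);print("table z",np.median(B[(np.abs(B[:,2])<15)][:,2]))
    t=cs["top"]["image"];s=cs["scene"]["image"]
    a=cv2.resize(t[215:325,130:360],None,fx=3.4,fy=3.4,interpolation=cv2.INTER_CUBIC)[:,:782]
    b=cv2.resize(s[205:305,290:520],None,fx=2.2,fy=2.2,interpolation=cv2.INTER_CUBIC)
    a=cv2.convertScaleAbs(a,alpha=1.6); im=np.zeros((a.shape[0]+b.shape[0],782,3),np.uint8); im[:a.shape[0],:a.shape[1]]=a; im[a.shape[0]:,:b.shape[1]]=b
    cv2.imwrite("pics/crop.png",im)
E
python3 meas.py
```

```text
== scene
blue [483. 260.] 800 ztop 71.9 rim (array([938.58591791, 248.06363448]), np.float64(394.3264790316693), 34)
blue [334. 270.] 797 ztop 77.2 rim (array([944.34548097,  32.40518223]), np.float64(323.8492641090186), 53)
grip [337. 228.] 368 ztop 119.1 rect ((539.1224975585938, -27.395366668701172), (13.334176063537598, 115.04226684570312), 2.52365779876709) dir deg -87.49 mid [539.0637   -26.512487]
== top
blue [484. 265.] 378 ztop 114.6 rim (array([ 586.15869534, -529.17358904]), np.float64(158.48588531017364), 134)
grip [317. 262.] 151 ztop 119.7 rect ((533.0772094726562, -26.586837768554688), (6.9097137451171875, 111.09000396728516), 1.662858247756958) dir deg -88.3 mid [532.6247   -26.923851]
scene ring 131 [470.96371363 -29.13220276  18.40656379] (array([467.71352123, -29.54178749]), np.float64(35.468812379409734), 101)
table z -0.20369528997827047
top ring 118 [463.83053668 -26.96385393  19.01919408] (array([463.96852248, -27.79683091]), np.float64(35.282478115045954), 118)
table z -0.1624146880075159
```

View pics/crop.png

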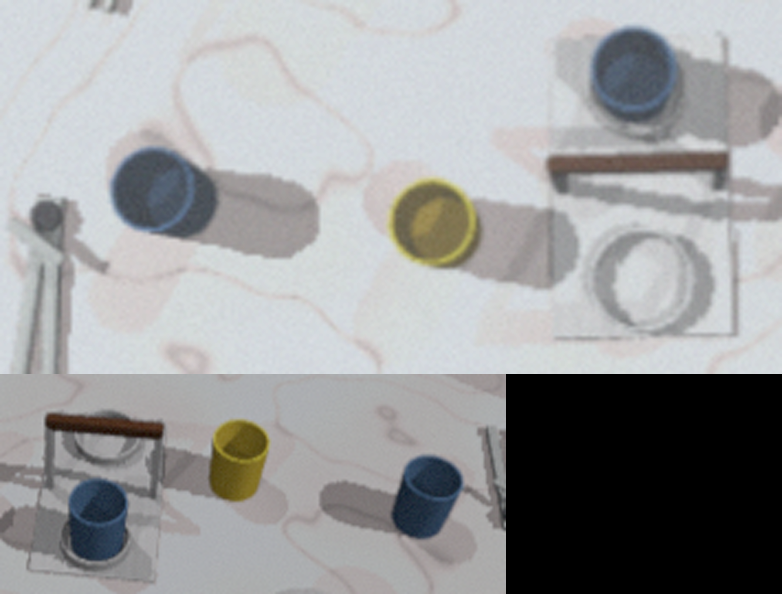

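The crop confirms it. The free blue cup at top (178,271) matches the blue cup in the carrier, and the yellow one at (257,280) is a look-alike. The far ring at (321,297) is empty. I'll refine with rim points taken by height around each seed.

```bash
cat > m2.py <<'E'
from meas import *
def near(c,seed,rad,z0,z1):
    W=cloud(c).reshape(-1,3); return W[(np.hypot(W[:,0]-seed[0],W[:,1]-seed[1])<rad)&(W[:,2]>z0)&(W[:,2]<z1)]
def box(P):
    (c,s,a)=cv2.minAreaRect(np.float32(P[:,:2])); return np.round(c,1),np.round(s,1),round(a,2)
def look(cs,seeds):
    for n,c in cs.items():
        print("==",n)
        for k,(s,rad,z0,z1) in seeds.items():
            P=near(c,s,rad,z0,z1)
            if len(P)<8: print(k,"few",len(P));continue
            (mc,mr)=cv2.minEnclosingCircle(np.float32(P[:,:2]))
            z=np.percentile(P[:,2],90)
            print(k,len(P),"z90",z.round(1),"fit",rimfit(P),"encl",np.round(mc,1),round(mr,1),"box",box(P))
if __name__=="__main__":
    cs={n:np.load(n+".npy",allow_pickle=True).item() for n in("scene","top")}
    t=cs["top"]
    lone=onplane(t,[(175,270)],72)[0];cin=onplane(t,[(316,236)],77)[0];print(lone,cin)
    look(cs,{"lone":(lone,48,66,80),"in":(cin,45,71,85),"grip":((537,-27),75,112,126),"ring":((466,-28),45,14,26)})
    for n,c in cs.items():  # all tall things near the path
        print(n,onplane(c,[(484,245)] if n=="scene" else [(175,270)],72), onplane(c,[(337,222)] if n=="scene" else [(317,265)],118))
E
python3 m2.py
```

```text
[520.53097553 307.2527625   72.        ] [600.95001086 -23.56571276  77.        ]
== scene
lone 164 z90 72.9 fit (array([524.46840578, 308.27880013]), np.float64(28.465030465627347), 131) encl [523.4 309.1] 31.7 box (array([523.6, 308.8]), array([59.8, 60.9]), 64.32)
in 163 z90 78.1 fit (array([608.88545847, -23.93934955]), np.float64(28.12383541532034), 140) encl [608.6 -24. ] 32.4 box (array([607.7, -24.6]), array([59.1, 60.7]), 59.64)
grip 286 z90 119.5 fit (array([539.8445451 , -28.21040966]), np.float64(40.721296263435576), 99) encl [536.5 -27.7] 59.9 box (array([537.3, -27.7]), array([ 16.9, 119.7]), 1.88)
ring 131 z90 21.4 fit (array([467.71352123, -29.54178749]), np.float64(35.468812379409734), 101) encl [466.5 -29.3] 38.5 box (array([467.6, -31.3]), array([75.7, 69.4]), 18.64)
== top
lone 122 z90 73.4 fit (array([520.04310894, 308.65699731]), np.float64(28.555484655369952), 118) encl [519.8 308.7] 30.9 box (array([520.8, 308.7]), array([57. , 60.4]), 2.35)
in 108 z90 79.0 fit (array([604.94141132, -22.27217822]), np.float64(28.121796111990584), 104) encl [605.3 -22.7] 29.9 box (array([605. , -22.5]), array([58.5, 58.1]), 58.6)
grip 300 z90 119.1 fit (array([533.9053884, -25.5348311]), np.float64(39.65655397107228), 101) encl [535.2 -25.6] 59.4 box (array([534.1, -25.6]), array([ 12.7, 118.6]), 1.71)
ring 118 z90 22.2 fit (array([463.96852248, -27.79683091]), np.float64(35.282478115045954), 118) encl [464.1 -27.8] 37.0 box (array([463.4, -27.9]), array([72.4, 72.3]), 0.58)
scene [[506.75365195 304.10277757  72.        ]] [[526.51110628 -28.78295338 118.        ]]
top [[520.53097553 307.2527625   72.        ]] [[526.92555612 -26.72389034 118.        ]]
```

Heights check out: lone cup rim 73, carried cup rim 78, grip top 119, ring top about 21. The ring, grip and carried-cup centres are collinear, 70 mm apart, at about 2° yaw. Now I grasp the cup.

```bash
cat > s1.py <<'E'
from h import *
x,y=522,308.5; q=down(np.radians(60)); qp=down(np.radians(92))
for p,o in(((x,y,180),q),((x,y,46),q),((466,-29,180),qp),((466,-29,50),qp),((536,-26.6,260),down(np.radians(2))),((536,-26.6,260),down(np.radians(182)))):
    j=bot.ik(p,o); print(p,None if j is None else np.round(j,2))
bot.move_to((x,y,170),q); bot.move_gripper(85,30)
print(bot.servo_line((x,y,46),speed=100,until_force=8), bot.read_state()["ee_pos"])
bot.move_gripper(0,30)
s=bot.read_state(); print(s["grip_width"],s["grip_force"],s["clock"],s["ft_force"])
f0=np.array(s["ft_force"]); bot.servo_line((x,y,80),speed=60); bot.dwell(.2)
s=bot.read_state(); print(s["grip_width"],s["ft_force"]-f0)
for n in("scene","top"):
    c=bot.read_camera(n); np.save(n+"1.npy",c,allow_pickle=True); cv2.imwrite(f"pics/{n}1.png",c["image"])
cv2.imwrite("pics/lift.png",cv2.resize(np.load("scene1.npy",allow_pickle=True).item()["image"][140:340,400:640],None,fx=2.5,fy=2.5))
E
python3 s1.py
```

```text
(522, 308.5, 180) [ 0.47  0.45  1.39 -0.    1.29 -0.57]
(522, 308.5, 46) [ 0.47  0.6   1.5  -0.    1.04 -0.57]
(466, -29, 180) [-0.14  0.15  1.79 -0.    1.2  -1.75]
(466, -29, 50) [-0.14  0.34  1.9  -0.    0.9  -1.75]
(536, -26.6, 260) [-0.12  0.24  1.49 -0.    1.41 -0.15]
(536, -26.6, 260) None
False [522.32691996 308.67314187  46.68747767]
57.92871012268076 30.724670170457102 3.5333 [-0.11340198 -0.91137224  6.33795146]
57.83278421249383 [ 0.45392142  2.25643827 -6.77761371]
```

View pics/lift.png

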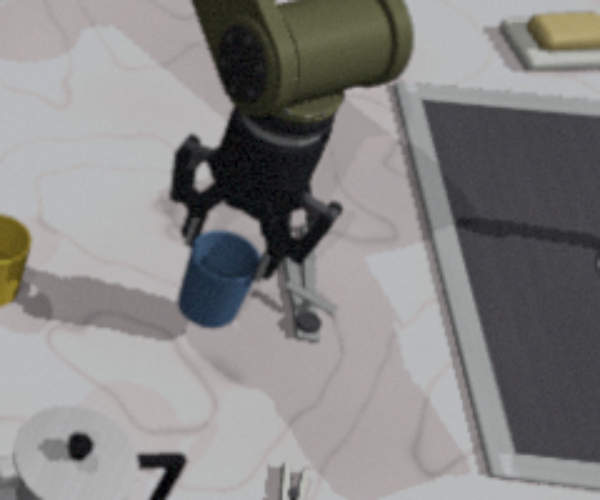

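The lone cup is held and hanging upright at crop (218,280). The can opener hasn't moved. Next I carry it over the ring and check its alignment in the same cameras.

```bash
cat > s2.py <<'E'
from m2 import *
qp=down(np.radians(92))
bot.servo_line((522,308.5,175),speed=150)
bot.servo_line((466,-29,175),qp,speed=150)
bot.servo_line((466,-29,85),speed=100); bot.dwell(.3)
s=bot.read_state(); print(s["clock"],s["ee_pos"],s["grip_width"])
cs={n:bot.read_camera(n) for n in("scene","top")}
for n,c in cs.items(): np.save(n+"2.npy",c,allow_pickle=True)
for n,c in cs.items():
    W=cloud(c); hsv=cv2.cvtColor(c["image"],cv2.COLOR_BGR2HSV); m=cv2.inRange(hsv,(95,60,25),(125,255,255))>0
    ok=m&(np.hypot(W[...,0]-466,W[...,1]+29)<60)&(W[...,2]>30)
    P=W[ok]; zt=np.percentile(P[:,2],95) if len(P) else 0; T=P[P[:,2]>zt-6]
    print(n,len(P),"ztop",zt,rimfit(T) if len(T)>8 else 0,cv2.minEnclosingCircle(np.float32(T[:,:2])))
look(cs,{"grip":((537,-27),75,112,126),"in":((606,-23),45,71,85)})
a=cv2.resize(cs["scene"]["image"][150:310,250:430],None,fx=2.2,fy=2.2);b=cv2.resize(cs["top"]["image"][210:330,240:400],None,fx=2.2,fy=2.2)
im=np.zeros((352,750,3),np.uint8);im[:352,:396]=a;im[:264,398:]=b;cv2.imwrite("pics/hover.png",im)
E
python3 s2.py
```

```text
9.1167 [466.11250946 -29.00955275  85.26133383] 57.7519841081466
scene 684 ztop 253.90889123578964 (array([462.20741656, -30.16660074]), np.float64(40.53775866630624), 20) ((457.8719177246094, -24.460920333862305), 48.917598724365234)
top 0 ztop 0 0 ((0.0, 0.0), 0.0)
== scene
grip 326 z90 119.9 fit (array([506.60715674, -28.33955595]), np.float64(46.10164119399854), 92) encl [520.6 -28.6] 62.2 box (array([508. , -28.2]), array([ 74., 120.]), 0.71)
in 164 z90 78.4 fit (array([609.0485571 , -24.02796388]), np.float64(28.088516246792697), 150) encl [608.4 -24. ] 30.5 box (array([608.4, -24.2]), array([60.2, 56.9]), 8.05)
== top
grip 141 z90 119.9 fit (array([546.49267248, -52.55685016]), np.float64(25.166684891492064), 44) encl [537.3 -32.3] 52.5 box (array([535.6, -32.2]), array([104.9,  11.9]), 89.46)
in 114 z90 79.0 fit (array([604.79172711, -22.36371766]), np.float64(27.95752857835438), 106) encl [605.4 -22.2] 30.1 box (array([605.4, -22.7]), array([57.5, 58.9]), 47.64)
```

View pics/hover.png

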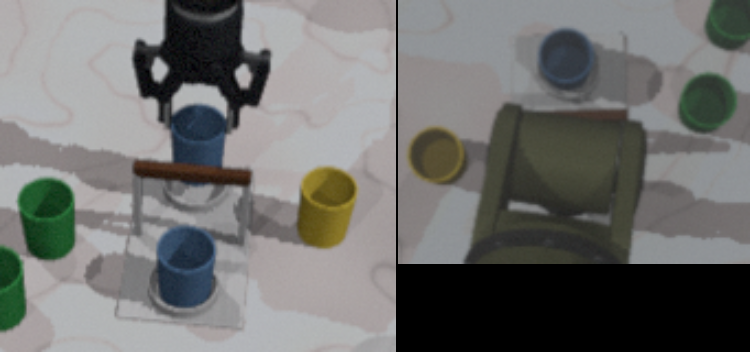

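The scene half shows the cup at crop (198,145) hanging upright just over the empty ring. The top view is blocked by the arm. I'll fit the rim in the scene view and compare it with the ring's scene fit of about (467,-29.5).

```bash
cat > s3.py <<'E'
from m2 import *
c=np.load("scene2.npy",allow_pickle=True).item()
P=near(c,(467,-29),36,40,135); m=P[P[:,2]<125]
print(len(m),np.percentile(m[:,2],[5,50,95]))
zt=85-46+72
T=m[(m[:,2]>zt-6)&(m[:,2]<zt+6)&(np.hypot(m[:,0]-467,m[:,1]+29)<35)]
print(rimfit(T),cv2.minEnclosingCircle(np.float32(T[:,:2])))
E
python3 s3.py
```

```text
673 [ 61.70142586  93.02084653 111.50080844]
(array([467.94673294, -29.37951094]), np.float64(28.120908511500094), 123) ((467.9659423828125, -27.94367218017578), 33.45069885253906)
```

The cup is within about 1 mm of the ring centre. Lowering and releasing.

```bash
cat > s4.py <<'E'
from m2 import *
print(bot.servo_line((466,-29,51),speed=40,until_force=4)); s=bot.read_state(); print(s["ee_pos"],s["ft_force"])
bot.move_gripper(85,30); bot.dwell(.2)
bot.servo_line((466,-29,190),speed=150)
bot.move_to((400,120,300),down(np.radians(60)));bot.dwell(.2)
cs={n:bot.read_camera(n) for n in("scene","top")}
print(bot.read_state()["clock"])
look(cs,{"out":((466,-29),45,71,85),"grip":((537,-27),75,112,126),"in":((606,-23),45,71,85)})
a=cv2.resize(cs["scene"]["image"][150:310,250:430],None,fx=2.2,fy=2.2);b=cv2.resize(cs["top"]["image"][210:330,240:400],None,fx=2.2,fy=2.2)
im=np.zeros((352,750,3),np.uint8);im[:352,:396]=a;im[:264,398:]=b;cv2.imwrite("pics/placed.png",im)
E
python3 s4.py
```

```text
True
[465.92675088 -28.8728191   52.01072684] [-0.92306149  1.58136658  6.00737724]
12.8333
== scene
out 121 z90 78.0 fit (array([466.97945023, -28.04459603]), np.float64(28.16786854598641), 100) encl [466.2 -28.9] 31.2 box (array([466.1, -27.7]), array([58.3, 56.9]), 7.47)
grip 282 z90 119.3 fit (array([492.62699018, -29.22125445]), np.float64(58.18384500967397), 99) encl [535.7 -27.8] 60.0 box (array([537.4, -27.8]), array([ 16.9, 119.9]), 2.64)
in 167 z90 78.2 fit (array([608.80249947, -23.91263854]), np.float64(28.102367172373523), 147) encl [607.6 -23.6] 31.0 box (array([607.7, -24.4]), array([61.1, 56.8]), 6.5)
== top
out 103 z90 79.3 fit (array([463.73546987, -26.64305569]), np.float64(28.16251294120212), 103) encl [464.1 -26.5] 29.7 box (array([464.9, -27.4]), array([57.3, 57.7]), 89.86)
grip 298 z90 119.2 fit (array([523.527483  , -25.61323969]), np.float64(41.46280216062696), 90) encl [535.4 -25.6] 59.5 box (array([534.3, -25.6]), array([ 12.3, 118.6]), 1.51)
in 112 z90 79.0 fit (array([604.87010691, -22.30419273]), np.float64(28.120164076000673), 108) encl [605.5 -22.3] 30.2 box (array([605.2, -21.9]), array([58.6, 58.3]), 75.85)
```

View pics/placed.png

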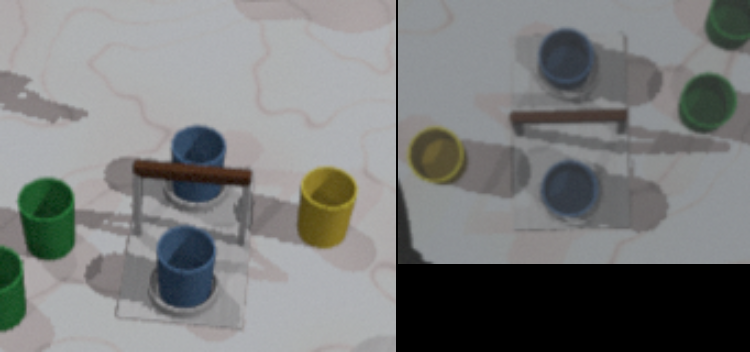

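Both blue cups stand in their rings: in the top crop they are at (566,57) and (569,190), and the rims are level at z about 78. Now I take the grip and lift in a guarded way.

```bash
cat > s5.py <<'E'
from m2 import *
q=down(np.radians(2)); x,y=535.8,-26.7
bot.move_to((x,y,220),q); bot.move_gripper(40,60)
print(bot.servo_line((x,y,111),speed=80,until_force=8)); 
bot.move_gripper(0,100); bot.dwell(.2)
s=bot.read_state(); print(s["ee_pos"],s["grip_width"],s["grip_force"],s["ft_force"],s["clock"])
bot.servo_line((x,y,151),speed=40); bot.dwell(.2)
s=bot.read_state(); print(s["ee_pos"],s["grip_width"],s["grip_force"],s["ft_force"])
c=bot.read_camera("scene"); np.save("scene5.npy",c,allow_pickle=True)
look({"scene":c},{"out":((467,-29),45,111,125),"in":((608,-24),45,111,125)})
cv2.imwrite("pics/lift5.png",cv2.resize(c["image"][130:310,240:440],None,fx=2.5,fy=2.5))
E
python3 s5.py
```

```text
False
[535.80104964 -26.70400267 110.98666214] -0.13954651138402566 0.0 [ 1.23172489 -0.38525189 -0.05066869] 16.3917
[535.73732205 -26.7145393  150.8130313 ] -0.038400747850916135 0.0 [-0.49268962 -0.07636187 -0.45291256]
== scene
out few 0
in few 0
```

View pics/lift5.png

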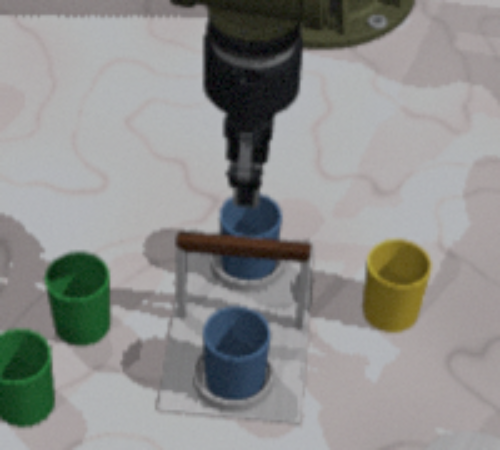

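The fingers closed on nothing (width 0). They're at crop (247,200), and the carrier and both cups look undisturbed. I'll measure the fingertips against the bar before retrying.

```bash
cat > s6.py <<'E'
from m2 import *
s=bot.read_state(); print(rot(s["tool_rot"]).round(3),s["ee_pos"],s["clock"],bot.tip_reach)
cs={n:bot.read_camera(n) for n in("scene","top")}
look(cs,{"in":((606,-23),45,71,85),"out":((466,-28),45,71,85),"tips":((535,-27),30,124,160)})
for n,c in cs.items():
    hsv=cv2.cvtColor(c["image"],cv2.COLOR_BGR2HSV);W=cloud(c)
    m=(cv2.inRange(hsv,(0,60,20),(18,255,200))>0)&(np.hypot(W[...,0]-535,W[...,1]+27)<90)&(W[...,2]>80)
    P=W[m]; 
    if len(P): print(n,"bar",len(P),box(P),np.percentile(P[:,2],[2,50,98]))
c=cs["scene"];W=cloud(c)
# finger column in full-image px: u~240+247/2.5
for v in range(190,236,3): print(v,W[v,336:342:2].round(0).tolist())
E
python3 s6.py
```

```text
[[-0.035  0.999 -0.   ]
 [ 0.999  0.035  0.   ]
 [ 0.    -0.    -1.   ]] [535.76316878 -26.70216607 150.87023217] 17.7917 19.0
== scene
in 164 z90 78.2 fit (array([608.77216364, -24.07120327]), np.float64(28.445061727808444), 150) encl [608.8 -25. ] 31.0 box (array([608.9, -24.3]), array([61.2, 56.9]), 6.78)
out 89 z90 79.0 fit (array([467.17069168, -28.27298352]), np.float64(28.27335166174042), 75) encl [467.  -28.9] 31.8 box (array([468.2, -27.4]), array([57.5, 56.8]), 7.35)
tips few 0
== top
in few 0
out few 0
tips few 0
scene bar 428 (array([514.8, -18.7]), array([110.2, 124.8]), 72.71) [102.653397   115.6170443  464.75503248]
top bar 63 (array([506.8, -20. ]), array([58.7, 98.2]), 0.28) [112.99266614 117.35394547 410.73175824]
190 [[580.0, -29.0, 268.0], [581.0, -25.0, 269.0], [576.0, -21.0, 265.0]]
193 [[585.0, -28.0, 264.0], [583.0, -24.0, 264.0], [553.0, -23.0, 234.0]]
196 [[590.0, -27.0, 261.0], [591.0, -23.0, 263.0], [581.0, -20.0, 254.0]]
199 [[595.0, -26.0, 259.0], [594.0, -23.0, 258.0], [596.0, -19.0, 260.0]]
202 [[598.0, -26.0, 253.0], [599.0, -22.0, 255.0], [598.0, -18.0, 254.0]]
205 [[548.0, -30.0, 193.0], [548.0, -26.0, 194.0], [549.0, -22.0, 195.0]]
208 [[549.0, -30.0, 186.0], [547.0, -26.0, 184.0], [550.0, -22.0, 188.0]]
211 [[549.0, -30.0, 176.0], [549.0, -26.0, 177.0], [550.0, -21.0, 179.0]]
214 [[445.0, -39.0, 56.0], [443.0, -35.0, 55.0], [437.0, -30.0, 49.0]]
217 [[443.0, -39.0, 43.0], [443.0, -34.0, 44.0], [441.0, -30.0, 43.0]]
220 [[443.0, -39.0, 33.0], [442.0, -34.0, 32.0], [441.0, -29.0, 32.0]]
223 [[496.0, -34.0, 81.0], [441.0, -34.0, 20.0], [439.0, -29.0, 19.0]]
226 [[536.0, -30.0, 115.0], [540.0, -25.0, 120.0], [535.0, -21.0, 116.0]]
229 [[543.0, -29.0, 113.0], [542.0, -25.0, 113.0], [541.0, -20.0, 112.0]]
232 [[542.0, -29.0, 101.0], [543.0, -24.0, 103.0], [540.0, -20.0, 102.0]]
235 [[492.0, -33.0, 34.0], [497.0, -28.0, 40.0], [495.0, -23.0, 39.0]]
```

The carrier and cups haven't moved. Depth shows the shut fingertips end at about z 173 with the TCP at 151, so the fingers end about 22 mm behind the stated TCP, not 19 mm ahead. They closed just above the bar. In x they are centred. I'll retry about 38 mm lower with a narrower opening, guarded. That is safe under either geometry because the space between the cups is free.

```bash
cat > s7.py <<'E'
from m2 import *
x,y=535.8,-26.7
bot.move_gripper(34,60)
print(bot.servo_line((x,y,74),speed=50,until_force=6)); 
s=bot.read_state(); print(s["ee_pos"],s["ft_force"])
bot.move_gripper(0,60); bot.dwell(.2)
s=bot.read_state(); print(s["grip_width"],s["grip_force"],s["ft_force"],s["moment"],s["clock"])
c=bot.read_camera("scene");np.save("scene7.npy",c,allow_pickle=True)
look({"scene":c},{"in":((606,-23),45,71,85),"out":((466,-28),45,71,85)})
cv2.imwrite("pics/grip7.png",cv2.resize(c["image"][140:310,240:440],None,fx=3,fy=3))
E
python3 s7.py
```

```text
False
[535.93877719 -26.70587498  74.26895457] [ 0.14861783  0.18552628 -0.10054374]
11.10272284394589 59.35978174209595 [0.97562142 0.05903114 4.73706163] [ 0.07997327 -0.11198669 -0.24794692] 20.5333
== scene
in 161 z90 78.6 fit (array([608.57545658, -23.93272516]), np.float64(28.023962640781498), 145) encl [608.6 -25.3] 31.7 box (array([608.2, -24.2]), array([59.9, 58.4]), 33.81)
out 64 z90 78.6 fit (array([468.5400659 , -28.39747709]), np.float64(27.825786436514054), 56) encl [468.  -28.3] 30.2 box (array([472.8, -26. ]), array([45.8, 58.7]), 19.63)
```

View pics/grip7.png

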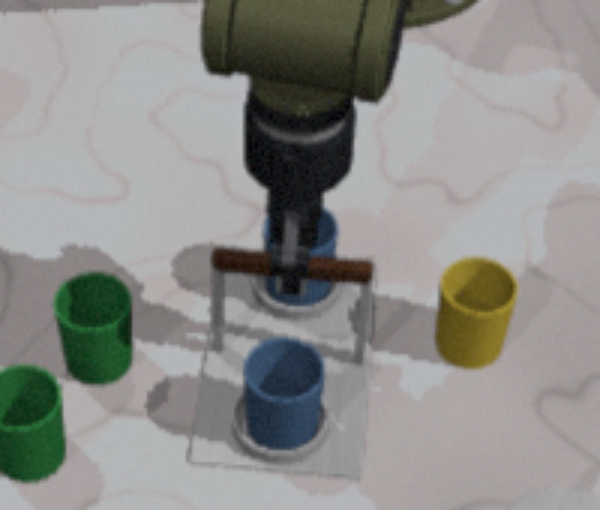

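The grip is good: width 11.1 for the 12 mm bar, fingers across it at crop (291,275), and both cups still in their rings. Firm up and lift.

```bash
cat > s8.py <<'E'
from m2 import *
x,y=535.8,-26.7
bot.move_gripper(0,110); bot.dwell(.2)
bot.servo_line((x,y,94),speed=20); bot.dwell(.2)
s=bot.read_state(); print(s["grip_width"],s["grip_force"],s["ft_force"],s["moment"])
if s["grip_width"]>8:
    bot.servo_line((x,y,224),speed=45); bot.dwell(.8)
    s=bot.read_state(); print(s["ee_pos"],s["grip_width"],s["grip_force"],s["ft_force"],s["moment"],s["clock"])
c=bot.read_camera("scene")
look({"scene":c},{"in":((606,-23),45,219,236),"out":((466,-28),45,219,236)})
cv2.imwrite("pics/lift8.png",cv2.resize(c["image"][60:310,220:460],None,fx=2.3,fy=2.3))
E
python3 s8.py
```

```text
9.986125482579462 107.3793375492096 [ 0.68894168 -0.11138687 -7.02540953] [ 0.04487999  0.0319285  -0.01549709]
[535.80569968 -26.69542147 223.99566839] 10.040715660928276 107.37684845924377 [ 0.83285536 -0.04687399 -7.07992624] [-0.02239893  0.0544971   0.00952831] 26.1917
== scene
in 231 z90 227.4 fit (array([607.96375354, -23.41680386]), np.float64(28.13048782142593), 213) encl [607.1 -23.1] 30.6 box (array([606.8, -23.1]), array([60.7, 56.9]), 7.82)
out 64 z90 227.4 fit (array([467.31399246, -28.53047333]), np.float64(28.166519828748324), 60) encl [464.8 -28.4] 30.3 box (array([469.7, -27.2]), array([47.1, 58.3]), 23.93)
```

View pics/lift8.png

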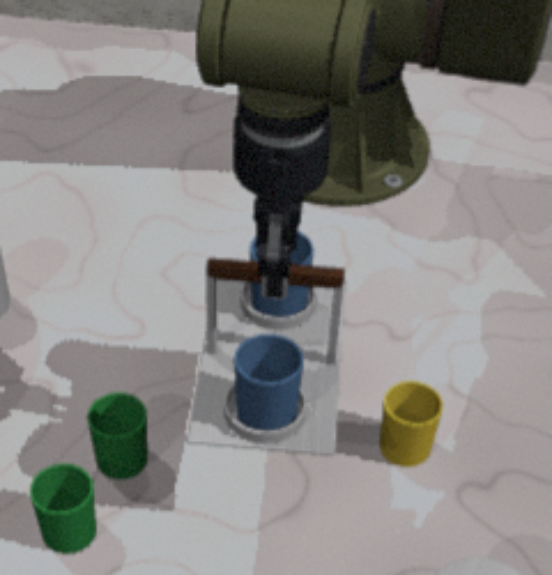

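The carrier is held level about 150 mm up. Both rims are at z 227 and both cups stand in their rings, at crop (268,380) and (280,275). The measured load of 7 N is close to the expected 6.4 N. Handing in.

```bash
python3 -c "
from rig import bot
print(bot.finish_job())"
```

```text
the job is handed in; nothing more can be done
None
```

The lone cup is in the empty ring and the job is handed in with the carrier held level by its grip about 150 mm up, both cups standing in their rings; the judge's verdict was not returned.

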